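Close the bracket drilling jig and hold its cover down

TASK

Take the yellow gauge plate out of the blue drilling jig and stand it on edge in a free slot of the wooden rack. Then lay the orange cover between the jig's two steel fences at the raised grey front deck, well short of the brass locating pin, slide it back between the fences until it drops over the pin that it now hides, and press it down against its springs until it sits fully home on the blue bed. Do not let go: finish while still holding the cover pressed down, and leave all the other things where they are.

Things in the scene. Friction and masses are not known exactly. Their poses are not given: they have to be found in the camera images.
- jig: Fixed blue drilling jig, 165 x 125 mm. Origin: on the bench under the pin's axis; x runs along the fences from front deck to rear, z up. Blue bed top at z = 25 mm, x = -55 to +60 mm, open at the rear. Steel fences on both sides, full length, inner faces y = +-48.5 mm, top z = 51 mm. Gauge slot in the bed at x = +22 mm: 12 mm (x) by 58 mm (y), 14 mm deep
- pin_top (a point): Top centre of the brass locating pin, 41 mm above the bench, 16 mm above the bed; axes as the jig's. Pin 14 mm in diameter, coned over its top 4 mm to 8 mm
- deck (a point): Middle of the top of the grey raised front deck, 80 mm in front of the pin (-x), 41 mm above the bench like the pin's top; the deck ends 55 mm short of the pin. A cover with its centre 8 to 50 mm short of the pin lies level on deck and pin (underside at 41 mm); centred on the pin it clears both and drops
- lifter (a joint): Travel in m of the four black spring pads in the bed (pads at x +-40, y +-36 mm in the jig), 0 = up, 0.006 = pads level with the bed. Up, they carry the dropped cover with its underside 6 mm above the bed (31 mm above the bench). Pushing it down onto the bed takes 10.5 N in all, weight included; let go, it springs back up
- cover: Loose orange plastic jig cover, 100 (x) x 90 (y) x 22 mm, 0.28 kg, lying on the bench. Origin: centre of its underside. Black grip bar upright in the middle of its top: 60 mm along x, 16 mm wide in y, z = 22 to 56 mm. Blind bore in the middle of its underside for the pin: 18 mm (x) by 22 mm (y), 18 mm deep. Fits with its x along the jig's x, either way round, 3.5 mm play to each fence
- gauge: Loose yellow gauge plate, 8 mm thick (x), 50 mm wide (y), 70 mm tall (z), 80 g, with a black dot on each face; stands on edge in the jig's gauge slot, 56 mm of it above the bed. Origin: centre of its underside (the short edge that is down)
- rack: Fixed light wooden rack block, 175 (x) x 84 (y) x 30 mm. Origin: centre of its underside. Four slots across it at x = -67.5 (a), -22.5 (b), +22.5 (c), +67.5 mm (d); each 12 mm wide (x), 60 mm long (y), 22 mm deep (floor at z = 8 mm), mouth chamfered 3 mm. a and c are taken, b and d are free. Plates stand with their thickness along x
- slot_b (a point): Centre of the floor of free slot b, 8 mm above the bench; axes as the rack's
- slot_d (a point): Centre of the floor of free slot d, 8 mm above the bench; axes as the rack's
- plate_red: Red plate, same size as the yellow gauge (8 x 50 x 70 mm), standing in slot a of the rack; not to be disturbed. Origin: centre of its underside
- plate_green: Green plate, same size as the yellow gauge (8 x 50 x 70 mm), standing in slot c of the rack; not to be disturbed. Origin: centre of its underside
- grease_jar: Bystander: jar, 60 mm wide, 60 mm tall, origin under its centre
- lube_can: Bystander: upright can, 52 mm wide, 140 mm tall, origin under its centre
- screwdriver: Bystander: screwdriver lying on the bench
- wrench: Bystander: spanner lying on the bench
- pedal: Bystander: bicycle pedal, 90 x 82 mm plus its axle, 20 mm tall, lying on the bench, origin under its centre
Things that resemble listed ones, but are neither listed nor needed, are in the scene too. Of the things like the gauge, leave any that is purple; of the rest the larger one is meant. There is more than one size of the rack; the one meant has the size given above.

How it is judged:
By the outcome, as a careful person would: the job done as asked, in the order asked, and still so for the second after the job is handed in, while the arm keeps its last pose, push and grip.
It also fails if it takes over 72 s, if anything falls off the work surface, if the arm or the gripper's body presses on something with over 40 N, if the wrist force passes 120 N, or if a joint passes its speed limit or range.

ROBOT

A 7-joint arm with a two-finger parallel gripper is mounted at the origin on the work surface. World frame = base frame: x ahead of the robot, y to its left, z up, the work surface at z = 0. Lengths are in m, angles in rad, forces in N, time in s.
With the tool pointing down it reaches from about 0.425 to 0.875 m from the base axis. Payload 8.4 kg.
Tool frame: the origin (TCP) lies midway between the tips of the shut fingers; the grasp point (between the pads) lies 19 mm behind it (grip_point_offset is the z of the grasp point in the tool frame, in m); z points along the fingers, y is the line along which they close (so a half turn about z gives the same grasp; the last joint's range is limited). The gripper opens to 87 mm and grips with 3 to 60 N. Pads are 19 mm wide; open, the fingers measure 117 mm over their backs; the gripper's body (75 mm by 190 mm) begins 51 mm behind the grasp point.
Start: joints at [-1.44, 0.333, 0.04, 1.465, -0.013, 1.343, -0.059], TCP at [0.148, 0.633, 0.223] pointing down, gripper open.
Joint ranges: [-2.58, 2.58], [-0.38, 2.09], [-1.3, 1.39], [0.25, 2.4], [-1.5, 4.64], [0.08, 2.09], [-2.65, 2.65]. Speed limits (rad/s): [2.22, 2.22, 2.79, 2.79, 3.14, 3.14, 3.14].

INTERFACE

Orientations are given as [roll, pitch, yaw] about the fixed x, y, z axes, in that order (R = Rz(yaw) Ry(pitch) Rx(roll)).
In Python, from plant import * gives the robot as it stands.
- The arm moves only by the tool drive_tool, never from a script. Its argument "increments" is one flat list of numbers, 7 for each row, row after row: the closure in counts, from 0 (fully open) to 255 (shut), then the shift along the tool's x, y, z in units of 25 mm (1.0 is 25 mm), then the turn, a rotation vector about the tool's x, y, z in degrees. In form: [jaw, tx, ty, tz, rx, ry, rz, jaw, tx, ty, tz, rx, ry, rz, ...]. A call has 1 to 5 rows; each row shifts and turns the commanded pose from where the row before left it, along the tool's axes as they then stand; what a row does not reach is not made up. A row lasts 1/8 s, in which the tool goes at most 62.5 mm and 10.7 degrees, less where a joint would pass 70% of its speed; a pose out of reach is approached as far as the arm can. A call is refused whole if a number of a shift passes 1 or a number of a turn 10.7, either way. A call with a gripper value outside its range is refused whole. The fingers move at their own pace and stop on an object; "grip_force" is the grip in N (left out, the last holds). Time passes only in rows, so rows that do not move let the fingers close. It gives the time, the measured TCP pose, the force, the opening and the grip force at its end, in the units of the state.
- get_obs(): the state, without advancing time (a new reading comes with each control period).
- camera(name): name is "scene" or "top" or "wrist"; returns a dict with "pixels" (480x640x3 uint8, red, green, blue), "K" (3x3 intrinsics, pixels), "R" (3x3) and "t" (3): a world point X has camera coordinates R X + t; the wrist camera has in their place "hand_eye" (4x4, takes a point from camera to tool coordinates, whose origin is the TCP and whose axes are the flange's). Camera axes: x right, y down, z forward; pixel columns grow to the right and rows downward; lengths in m; the calibration is good to about 2 mm. The wrist camera is an equidistant fisheye: a pixel r from the principal point sees the ray r / f radians off the axis. A picture is of the moment at which its call begins: read the wrist's pose just before it. There is no depth.
- job_done(): hands the job in; it is judged then, once.
The state is a dict: "time": time; "joint_pos": joint angles; "qvel": joint speeds; "joint_torque": joint torques, N m; "ee_pos": TCP position; "orientation": TCP orientation; "contact_force": force on the tool from outside, world axes, zero at the start; "torque": the same for the moment, N m; "opening": opening from 0.0 (shut) to 1.0 (fully open); "grasp_force": force on a finger pad.
Only numpy, scipy, OpenCV 4.12 (cv2) and the standard library are available. Lean on these libraries where they do the work, as an engineer would, in place of code of your own. Each camera call takes 0.05 s, during which the arm holds its last target. There are 200 camera calls.

## Working session

There is one attempt and no reset: what is moved stays moved. The work goes in short steps, Python scripts to look and compute and a tool call to move; the robot and the scene stay as the last step left them, time stands still between calls to the robot, and variables do not carry over. Pictures are saved under pics/ and viewed, at most 10 in all, crops included, and the job is handed in when it is done.

Besides the shell and the picture viewer there is one more tool, called after ">>>" as name(argument=value, ...), one argument or row to a line, values as JSON. drive_tool: Moves the arm, as the interface text tells. Its arguments: {"type":"object","properties":{"increments":{"type":"array","items":{"type":"number"}},"grip_force":{"type":"number"}},"required":["increments"]}

```bash
ls; mkdir -p pics; python3 - <<'E'
from plant import *
import cv2
print(get_obs())
for n in("scene","top"):
    c=camera(n); cv2.imwrite(f"pics/{n}0.png",c["pixels"][:,:,::-1]); print(n,c["K"],c["R"],c["t"])
c=camera("wrist");print(c["K"],c["hand_eye"])
E
```

```text
pics
{'time': 0.0, 'joint_pos': array([-1.44019817,  0.33392934,  0.03986512,  1.46629278, -0.01341071,
        1.34328725, -0.05850113]), 'qvel': array([ 0.00124273, -0.00137729,  0.00192353, -0.00043773, -0.00265134,
        0.00061241,  0.00070877]), 'joint_torque': array([ 6.83088001e-04, -6.56365228e+01,  1.33496549e+00, -4.03796625e+01,
       -5.99780772e-02,  4.48349712e-02,  1.22802753e-04]), 'ee_pos': array([0.14796939, 0.63244352, 0.22163671]), 'orientation': array([-3.13994488e+00,  9.94276247e-05,  2.91178172e+00]), 'contact_force': array([-0.68349556, -0.85806777, -0.70225392]), 'torque': array([-0.03137753,  0.00492649, -0.02259406]), 'grasp_force': 0.0, 'opening': 1.0021531460227784}
scene [[440.04697819   0.         313.07652909]
 [  0.         440.04697819 241.55611884]
 [  0.           0.           1.        ]] [[ 0.06504425  0.99778002 -0.01429232]
 [ 0.62953327 -0.05214299 -0.77522189]
 [-0.77424616  0.04142624 -0.63152732]] [-0.00500702 -0.26992354  1.47583195]
top [[589.35180659   0.         321.11652993]
 [  0.         589.35180659 236.07564963]
 [  0.           0.           1.        ]] [[-0.02052656 -0.99958823 -0.02005087]
 [-0.99838681  0.02155554 -0.05252755]
 [ 0.05293813  0.01894032 -0.99841816]] [0.0050312  0.48536434 1.75978512]
[[371.64829954   0.         318.31393769]
 [  0.         371.64829954 239.99228534]
 [  0.           0.           1.        ]] [[-5.13917596e-04 -9.53790169e-01 -3.00473042e-01  8.27979755e-02]
 [ 9.99999849e-01 -4.30949746e-04 -3.42399726e-04 -6.11660242e-04]
 [ 1.97088711e-04 -3.00473173e-01  9.53790246e-01 -1.61551102e-01]
 [ 0.00000000e+00  0.00000000e+00  0.00000000e+00  1.00000000e+00]]
```

View pics/scene0.png

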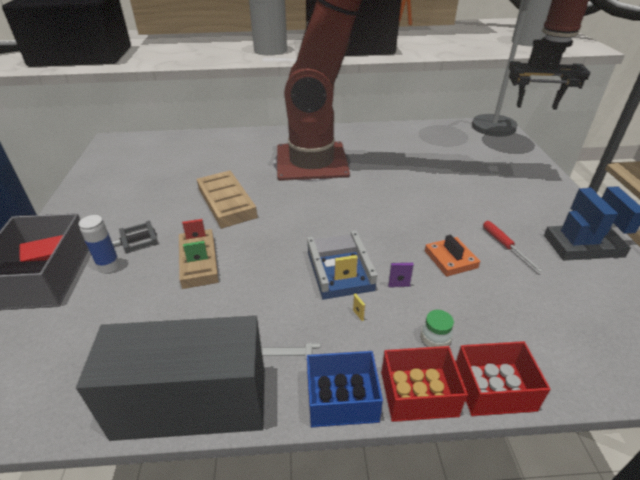

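View pics/top0.png

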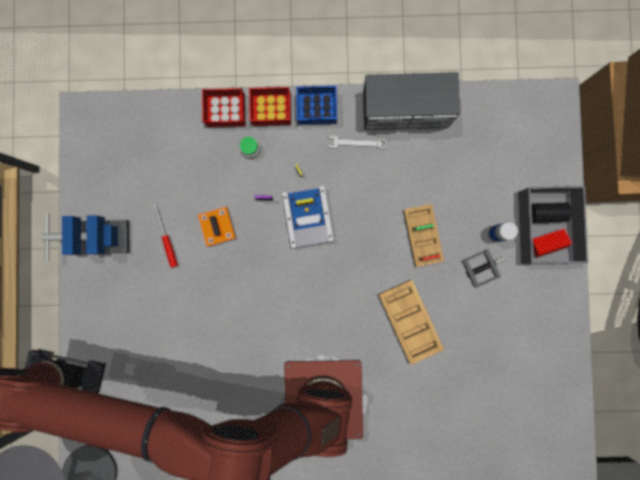

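The scene picture shows these candidates:
- Gauge: yellow plate in the jig (346,267), purple plate (401,274) and small loose yellow plate (359,306). I take the one in the jig.
- Rack: small rack with red and green plates (198,258) and larger empty rack (226,197). I take the small one, about 60 px long in the top view (423,235), which matches 175 mm.
- Cover: orange with grip bar (452,255).

In the top view the jig is at (308,217), the cover at (216,227), and free slot d is the rack's far end at (419,212).

```bash
cat > h.py <<'E'
from plant import *
import cv2, numpy as np
from scipy.spatial.transform import Rotation as Ro
def pose():
    o=get_obs(); T=np.eye(4); T[:3,:3]=Ro.from_euler('xyz',o['orientation']).as_matrix(); T[:3,3]=o['ee_pos']; return T
def snap(n,save=None):
    T=pose(); c=camera(n); c['T']=T; c['name']=n
    if save: cv2.imwrite(f"pics/{save}.png",c['pixels'][:,:,::-1])
    return c
def ray(c,uv):
    uv=np.atleast_2d(np.asarray(uv,float)); K=c['K']
    x=(uv-K[:2,2])/K[0,0]
    if c['name']=='wrist':
        r=np.linalg.norm(x,axis=1,keepdims=True); d=np.hstack([x/np.maximum(r,1e-9)*np.sin(r),np.cos(r)])
        M=c['T']@c['hand_eye']; return M[:3,3],d@M[:3,:3].T
    d=np.hstack([x,np.ones((len(x),1))]); return -c['R'].T@c['t'],d@c['R']
def onz(c,uv,z):
    o,d=ray(c,uv); s=(z-o[2])/d[:,2]; return o+d*s[:,None]
def hsv(c): return cv2.cvtColor(c['pixels'],cv2.COLOR_RGB2HSV)
def blobs(m,amin=20):
    cs,_=cv2.findContours(m.astype(np.uint8),cv2.RETR_EXTERNAL,cv2.CHAIN_APPROX_NONE)
    return sorted([k for k in cs if cv2.contourArea(k)>amin],key=cv2.contourArea,reverse=True)
def rect(c,k,z):
    "centre, sides mm, angle of long side deg, of a contour cast on height z"
    P=onz(c,k.reshape(-1,2),z)[:,:2].astype(np.float32)
    b=cv2.boxPoints(cv2.minAreaRect(P*1000)); e=[b[1]-b[0],b[2]-b[1]]
    l=[np.linalg.norm(v) for v in e]; v=e[int(np.argmax(l))]
    return (b.mean(0)).round(1),np.round(sorted(l),1),round(np.degrees(np.arctan2(v[1],v[0]))%180,1)
E
python3 - <<'E'
from h import *
c=snap('top'); H=hsv(c); h,s,v=[H[...,i].astype(int) for i in range(3)]
def show(n,m,z,a=8):
    for k in blobs(m,a): print(n,k.reshape(-1,2).mean(0).round(),rect(c,k,z))
show('orange',(h>5)&(h<18)&(s>200)&(v>120),.022,200)
show('yellow',(h>22)&(h<34)&(s>150),.081)
show('green',(h>45)&(h<85)&(s>120),.078)
show('bed',(h>100)&(h<118)&(s>140),.025,100)
show('wood',(h>10)&(h<25)&(s>70)&(s<190)&(v>120),.03,300)
im=snap('scene')['pixels'][170:320,170:420]
cv2.imwrite('pics/crop1.png',cv2.resize(im,None,fx=3.2,fy=3.2,interpolation=3)[:,:,::-1])
E
```

```text
orange [218. 226.] (array([521.2, 308.2], dtype=float32), array([83.9, 92.9], dtype=float32), np.float32(15.2))
yellow [281. 107.] (array([862.8, 104.2], dtype=float32), array([13.2, 54.2], dtype=float32), np.float32(2.6))
yellow [271. 111.] (array([851.8, 132.8], dtype=float32), array([11.7, 35.6], dtype=float32), np.float32(179.1))
yellow [261. 105.] (array([870.4, 161.9], dtype=float32), array([11.8, 35.7], dtype=float32), np.float32(179.1))
yellow [304. 202.] (array([582.6,  41. ], dtype=float32), array([ 8.2, 41.5], dtype=float32), np.float32(98.2))
yellow [270. 100.] (array([883. , 133.8], dtype=float32), array([ 8.8, 14.9], dtype=float32), np.float32(179.1))
green [248. 145.] (array([752.8, 201.5], dtype=float32), array([45.6, 48.2], dtype=float32), np.float32(43.7))
green [424. 227.] (array([ 502.6, -304.3], dtype=float32), array([ 4. , 41.3], dtype=float32), np.float32(100.1))
bed [316. 104.] (array([8.82e+02, 5.00e-01], dtype=float32), array([110.7, 117.8], dtype=float32), np.float32(88.9))
bed [ 99. 235.] (array([504.7, 657. ], dtype=float32), array([ 91. , 111.3], dtype=float32), np.float32(0.0))
bed [307. 213.] (array([568. ,  37.8], dtype=float32), array([ 88.7, 105.9], dtype=float32), np.float32(8.4))
bed [ 71. 235.] (array([504.6, 748.1], dtype=float32), array([ 54.7, 109.3], dtype=float32), np.float32(0.1))
wood [411. 322.] (array([ 226.3, -264.1], dtype=float32), array([110.1, 226.4], dtype=float32), np.float32(23.1))
wood [  9. 267.] (array([414.4, 933.6], dtype=float32), array([ 42.8, 600.6], dtype=float32), np.float32(0.4))
wood [423. 235.] (array([ 481. , -309.4], dtype=float32), array([ 85.5, 174.6], dtype=float32), np.float32(10.1))
wood [216. 226.] (array([520.8, 307.6], dtype=float32), array([ 94.2, 103.8], dtype=float32), np.float32(15.4))
```

View pics/crop1.png

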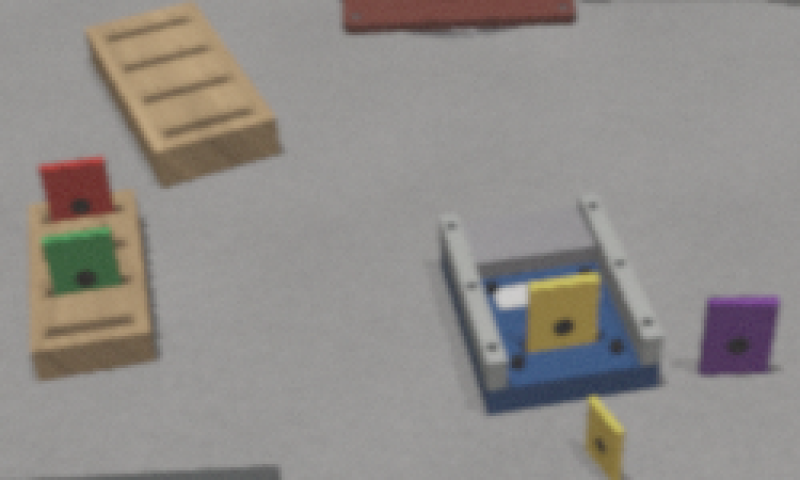

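The close crop confirms it: the yellow gauge stands in the jig at crop (563,315), the small yellow plate (605,440) and the purple plate (738,335) stay put, and the grey deck is at (535,235), robot side. On the rack, slot d is the free one at (90,325), beyond green. Next I turn the tool and carry it above the gauge.

>>> drive_tool(
  increments=[0,0,0,0,0,0,9.8,0,0,0,0,0,0,9.8,0,0,0,0,0,0,9.8,0,0,0,0,0,0,9.8,0,0,0,0,0,0,9.8],
)

```text
time: 0.88
ee_pos: [0.148, 0.6328, 0.2224]
orientation: [-3.141, 0.0, 2.051]
contact_force: [-1.2, -0.7, -0.9]
opening: 1.007
grasp_force: 0.0
```

>>> drive_tool(
  increments=[0,0,0,0,0,0,9.8,0,0,0,0,0,0,9.8,0,-1,0.53,0,0,0,0,0,-1,0.53,0,0,0,0,0,-1,0.53,0,0,0,0],
)

```text
time: 1.5
ee_pos: [0.1986, 0.5636, 0.2224]
orientation: [-3.142, 0.0, 1.715]
contact_force: [1.0, 0.1, -0.8]
opening: 0.999
grasp_force: 0.0
```

>>> drive_tool(
  increments=[0,-1,0.53,0,0,0,0,0,-1,0.53,0,0,0,0,0,-1,0.53,0,0,0,0,0,-1,0.53,0,0,0,0,0,-1,0.53,0,0,0,0],
)

```text
time: 2.12
ee_pos: [0.2823, 0.4489, 0.2226]
orientation: [-3.142, -0.0, 1.714]
contact_force: [-0.2, -0.3, 0.4]
opening: 0.999
grasp_force: 0.0
```

>>> drive_tool(
  increments=[0,-1,0.53,0,0,0,0,0,-1,0.53,0,0,0,0,0,-1,0.53,0,0,0,0,0,-1,0.53,0,0,0,0,0,-1,0.53,0,0,0,0],
)

```text
time: 2.75
ee_pos: [0.3657, 0.3347, 0.2226]
orientation: [-3.142, -0.0, 1.714]
contact_force: [-0.4, -0.0, -1.1]
opening: 1.003
grasp_force: 0.0
```

>>> drive_tool(
  increments=[0,-1,0.53,0,0,0,0,0,-1,0.53,0,0,0,0,0,-1,0.53,0,0,0,0,0,-1,0.53,0,0,0,0,0,-1,0.53,0,0,0,0],
)

```text
time: 3.38
ee_pos: [0.449, 0.2204, 0.2226]
orientation: [-3.142, -0.0, 1.714]
contact_force: [1.0, 1.6, 0.4]
opening: 1.001
grasp_force: 0.0
```

>>> drive_tool(
  increments=[0,-0.98,0.53,0,0,0,0,0,-0.98,0.53,0,0,0,0,0,-0.98,0.53,0,0,0,0,0,-0.98,0.53,0,0,0,0,0,-0.98,0.53,0,0,0,0],
)

```text
time: 4.0
ee_pos: [0.532, 0.1088, 0.2226]
orientation: [3.141, -0.0, 1.715]
contact_force: [0.8, -0.2, 0.0]
opening: 1.003
grasp_force: 0.0
```

>>> drive_tool(
  increments=[0,-0.98,0.53,0,0,0,0,0,-0.98,0.53,0,0,0,0,0,-0.98,0.53,0,0,0,0,120,0,0,0,0,0,0],
)

```text
time: 4.5
ee_pos: [0.582, 0.0402, 0.2225]
orientation: [-3.142, 0.001, 1.711]
contact_force: [-0.2, 1.0, -0.1]
opening: 0.95
grasp_force: 0.0
```

```bash
python3 - <<'E'
from h import *
c=snap('wrist','w1'); print(c['T'].round(4)); H=hsv(c); h,s,v=[H[...,i].astype(int) for i in range(3)]
for n,m,z in (('yellow',(h>22)&(h<34)&(s>130),.081),('bed',(h>100)&(h<122)&(s>120),.025)):
    for k in blobs(m,150): print(n,cv2.contourArea(k),k.reshape(-1,2).mean(0).round(),rect(c,k,z))
E
```

```text
[[-1.396e-01  9.902e-01  2.000e-04  5.820e-01]
 [ 9.902e-01  1.396e-01 -1.300e-03  4.020e-02]
 [-1.300e-03 -0.000e+00 -1.000e+00  2.225e-01]
 [ 0.000e+00  0.000e+00  0.000e+00  1.000e+00]]
yellow 613.5 [423. 209.] (array([669.2,  67.7], dtype=float32), array([16.7, 38.3], dtype=float32), np.float32(24.6))
yellow 532.0 [325. 218.] (array([587.1,  46.3], dtype=float32), array([ 7.5, 59.2], dtype=float32), np.float32(98.1))
bed 10165.5 [305. 210.] (array([568.4,  36.1], dtype=float32), array([ 92.7, 114.6], dtype=float32), np.float32(8.1))
bed 6012.5 [559. 267.] (array([897.7,  15.2], dtype=float32), array([ 95.9, 170.1], dtype=float32), np.float32(179.9))
```

View pics/w1.png

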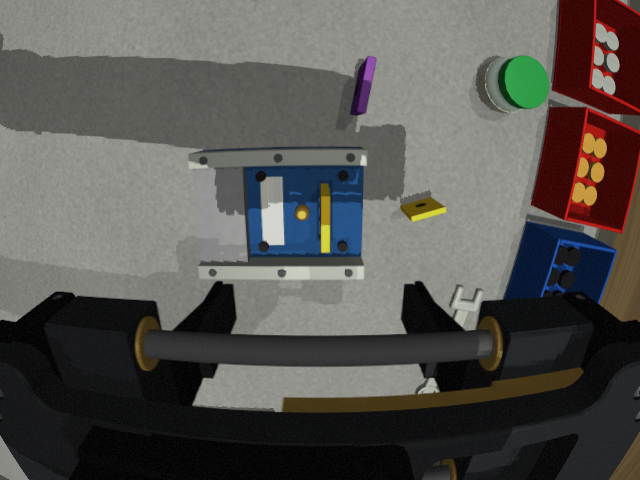

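In the wrist view the gauge is at (325,218), the pin at (302,213), the deck at the left (220,215) and the loose small yellow plate at (423,209). The gauge centre comes out at about (587.7, 41.5) mm, so I descend and grip.

>>> drive_tool(
  increments=[120,0.03,0.23,0.9,0,0,0,120,0,0,1,0,0,0,120,0,0,1,0,0,0,120,0,0,1,0,0,0,120,0,0,1,0,0,0],
)

```text
time: 5.18
ee_pos: [0.5864, 0.0459, 0.0993]
orientation: [-3.141, -0.001, 1.716]
contact_force: [-0.0, 0.3, 0.0]
opening: 0.541
grasp_force: 0.0
```

>>> drive_tool(
  increments=[120,0,0,1,0,0,0,120,0,0,1.0,0,0,0,255,0,0,0.08,0,0,0,255,0,0,0,0,0,0,255,0,0,0,0,0,0],
  grip_force=20,
)

```text
time: 5.8
ee_pos: [0.5877, 0.0448, 0.0492]
orientation: [3.14, -0.0, 1.715]
contact_force: [0.1, 0.0, -0.5]
opening: 0.279
grasp_force: 0.0
```

>>> drive_tool(
  increments=[255,0,0,0,0,0,0,255,0,0,0,0,0,0,255,0,0,0,0,0,0],
)

```text
time: 6.18
ee_pos: [0.5875, 0.0445, 0.0486]
orientation: [3.141, -0.0, 1.715]
contact_force: [-0.3, 0.9, 6.3]
opening: 0.087
grasp_force: 20.0
```

>>> drive_tool(
  increments=[255,0,0,-0.5,0,0,0,255,0,0,-1,0,0,0,255,0,0,-1,0,0,0,255,0,0,-1,0,0,0,255,0,0,-1,0,0,-1.8],
)

```text
time: 6.8
ee_pos: [0.587, 0.0442, 0.1619]
orientation: [3.142, 0.0, 1.746]
contact_force: [-0.2, -0.3, -0.9]
opening: 0.087
grasp_force: 20.0
```

>>> drive_tool(
  increments=[255,-1,-0.3,0,0,0,0,255,-1,-0.3,0,0,0,0,255,-1,-0.3,0,0,0,0,255,-1,-0.3,0,0,0,0,255,-1,-0.3,0,0,0,0],
)

```text
time: 7.42
ee_pos: [0.5717, -0.0862, 0.1612]
orientation: [3.141, 0.0, 1.746]
contact_force: [0.9, -0.4, -0.8]
opening: 0.088
grasp_force: 20.0
```

>>> drive_tool(
  increments=[255,-1,-0.3,0,0,0,0,255,-1,-0.3,0,0,0,0,255,-1,-0.3,0,0,0,0,255,-1,-0.3,0,0,0,0,255,-1,-0.3,0,0,0,0],
)

```text
time: 8.05
ee_pos: [0.5565, -0.2157, 0.1611]
orientation: [3.142, 0.0, 1.746]
contact_force: [0.9, 0.2, -0.9]
opening: 0.091
grasp_force: 20.0
```

>>> drive_tool(
  increments=[255,-0.8,-0.3,0,0,0,0,255,0,0,0,0,0,0],
)

```text
time: 8.3
ee_pos: [0.552, -0.2378, 0.1612]
orientation: [-3.141, 0.001, 1.742]
contact_force: [0.2, 0.1, 0.4]
opening: 0.091
grasp_force: 20.0
```

```bash
python3 - <<'E'
from h import *
c=snap('wrist','w2'); print(c['T'].round(4)); H=hsv(c); h,s,v=[H[...,i].astype(int) for i in range(3)]
for n,m,z in (('yellow',(h>22)&(h<34)&(s>130),.19),('wood',(h>10)&(h<25)&(s>50)&(s<200)&(v>90),.03),('green',(h>45)&(h<85)&(s>120),.078)):
    for k in blobs(m,300): print(n,cv2.contourArea(k),k.reshape(-1,2).mean(0).round(),rect(c,k,z))
E
```

```text
[[-1.708e-01  9.853e-01  0.000e+00  5.520e-01]
 [ 9.853e-01  1.708e-01 -8.000e-04 -2.378e-01]
 [-8.000e-04 -1.000e-04 -1.000e+00  1.612e-01]
 [ 0.000e+00  0.000e+00  0.000e+00  1.000e+00]]
yellow 1685.5 [318. 288.] (array([ 548.8, -217.9], dtype=float32), array([ 8.5, 42.4], dtype=float32), np.float32(99.1))
yellow 379.0 [318. 377.] (array([ 556. , -261.6], dtype=float32), array([ 8. , 13.5], dtype=float32), np.float32(100.1))
wood 9041.0 [ 40. 195.] (array([ 252. , -252.8], dtype=float32), array([111.1, 160.2], dtype=float32), np.float32(22.9))
wood 7051.5 [220. 276.] (array([ 476.6, -310.3], dtype=float32), array([ 84.2, 162.3], dtype=float32), np.float32(10.7))
wood 374.5 [628. 471.] (array([1264.9, -614.7], dtype=float32), array([ 65.6, 170. ], dtype=float32), np.float32(164.9))
green 705.0 [250. 288.] (array([ 504.8, -274.3], dtype=float32), array([18.4, 34.6], dtype=float32), np.float32(100.3))
```

View pics/w2.png

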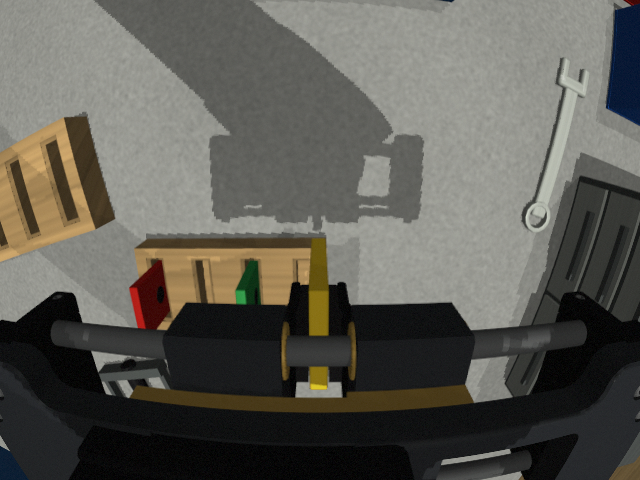

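The wrist view shows the rack with red at (150,295), green at (248,285), slot b at (200,282) and slot d beginning at (303,268). The held gauge is at (318,310). I'll measure the slot edges on row 265 to fix the rack along x.

```bash
python3 - <<'E'
from h import *
c=snap('wrist'); g=c['pixels'].astype(int).sum(2)
for r in (266,272): print(r,[(u,g[r,u]) for u in range(186,330,2)])
for col in (222,275): print(col,[(r,g[r,col]) for r in range(230,262,2)])
a=np.radians(10.1);ex=np.array([np.cos(a),np.sin(a)]);ey=np.array([-ex[1],ex[0]])
for p in [(196,266),(205,266),(298,266),(308,266),(326,243),(135,247),(222,247),(222,239)]:
    for z in(.03,):
        w=onz(c,p,z)[0,:2]; print(p,(w*1000).round(1),'rack xy',(1000*(w-[.481,-.3094])@np.c_[ex,ey]).round(1))
E
```

```text
266 [(186, np.int64(399)), (188, np.int64(397)), (190, np.int64(358)), (192, np.int64(307)), (194, np.int64(252)), (196, np.int64(119)), (198, np.int64(124)), (200, np.int64(122)), (202, np.int64(405)), (204, np.int64(412)), (206, np.int64(414)), (208, np.int64(296)), (210, np.int64(379)), (212, np.int64(365)), (214, np.int64(363)), (216, np.int64(361)), (218, np.int64(369)), (220, np.int64(363)), (222, np.int64(370)), (224, np.int64(374)), (226, np.int64(367)), (228, np.int64(372)), (230, np.int64(375)), (232, np.int64(376)), (234, np.int64(380)), (236, np.int64(380)), (238, np.int64(378)), (240, np.int64(297)), (242, np.int64(299)), (244, np.int64(127)), (246, np.int64(120)), (248, np.int64(108)), (250, np.int64(108)), (252, np.int64(98)), (254, np.int64(100)), (256, np.int64(126)), (258, np.int64(294)), (260, np.int64(371)), (262, np.int64(390)), (264, np.int64(389)), (266, np.int64(394)), (268, np.int64(396)), (270, np.int64(399)), (272, np.int64(398)), (274, np.int64(401)), (276, np.int64(400)), (278, np.int64(399)), (280, np.int64(399)), (282, np.int64(404)), (284, np.int64(405
[... 2466 characters left out ...]
int64(452)), (234, np.int64(459)), (236, np.int64(289)), (238, np.int64(236)), (240, np.int64(169)), (242, np.int64(161)), (244, np.int64(156)), (246, np.int64(160)), (248, np.int64(154)), (250, np.int64(319)), (252, np.int64(400)), (254, np.int64(385)), (256, np.int64(383)), (258, np.int64(397)), (260, np.int64(398))]
(196, 266) [ 452.5 -288. ] rack xy [-24.3  26.1]
(205, 266) [ 460.8 -286.4] rack xy [-15.8  26.2]
(298, 266) [ 541.2 -271.6] rack xy [65.9 26.7]
(308, 266) [ 549.6 -270.1] rack xy [74.4 26.6]
(326, 243) [ 560.9 -247.4] rack xy [89.6 47.1]
(135, 247) [ 391.8 -281. ] rack xy [-82.8  43.6]
(222, 247) [ 474.7 -266.1] rack xy [ 1.4 43.7]
(222, 239) [ 474. -259.] rack xy [ 2.  50.8]
```

>>> drive_tool(
  increments=[255,-0.8,-0.2,0,0,0,0,255,-0.8,-0.2,0,0,0,0,255,-0.6,-0.15,0.8,0,0,0,255,0,0,0.8,0,0,0,255,0,0,0,0,0,0],
)

```text
time: 9.02
ee_pos: [0.5484, -0.2901, 0.1186]
orientation: [-3.139, -0.002, 1.747]
contact_force: [0.4, 1.0, -0.3]
opening: 0.092
grasp_force: 20.0
```

>>> drive_tool(
  increments=[255,-0.15,-0.03,0.9,0,0,0,255,0,0,0.9,0,0,0,255,0,0,0,0,0,0],
)

```text
time: 9.4
ee_pos: [0.5479, -0.295, 0.0736]
orientation: [-3.139, -0.002, 1.747]
contact_force: [0.8, -1.1, -0.2]
opening: 0.088
grasp_force: 20.0
```

```bash
python3 - <<'E'
from h import *
c=snap('wrist'); print(c['T'][:3,3].round(4))
cv2.imwrite('pics/w3.png',cv2.resize(c['pixels'][200:420,180:460],None,fx=2.5,fy=2.5)[:,:,::-1])
E
```

```text
[ 0.5479 -0.295   0.0736]
```

View pics/w3.png

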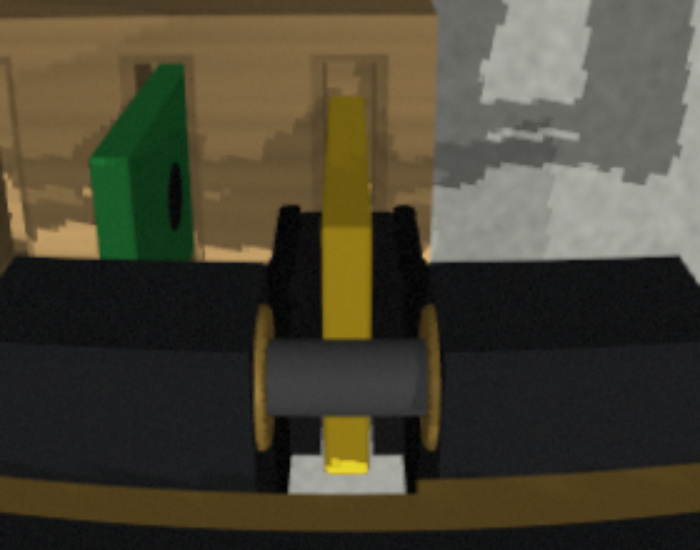

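The plate's lower edge at crop (346,97) sits over slot d, whose mouth spans 315 to 388, and it is about 1 mm off in x. I correct that and insert.

>>> drive_tool(
  increments=[255,0,0.04,0.4,0,0,0,255,0,0,0.35,0,0,0,255,0,0,0.3,0,0,0,255,0,0,0.05,0,0,0,255,0,0,0,0,0,0],
)

```text
time: 10.07
ee_pos: [0.5499, -0.2961, 0.0481]
orientation: [-3.142, 0.0, 1.746]
contact_force: [-0.3, -0.1, -0.1]
opening: 0.092
grasp_force: 20.0
```

>>> drive_tool(
  increments=[255,0,0,0.05,0,0,0,255,0,0,0.05,0,0,0,255,0,0,0,0,0,0],
)

```text
time: 10.45
ee_pos: [0.5499, -0.2961, 0.0456]
orientation: [3.141, 0.0, 1.746]
contact_force: [1.0, 0.0, 0.3]
opening: 0.086
grasp_force: 20.0
```

>>> drive_tool(
  increments=[255,0,0,0.05,0,0,0,255,0,0,0.03,0,0,0,255,0,0,0,0,0,0],
)

```text
time: 10.82
ee_pos: [0.5502, -0.2961, 0.0455]
orientation: [3.14, -0.001, 1.746]
contact_force: [-5.6, 5.0, 19.8]
opening: 0.095
grasp_force: 20.0
```

>>> drive_tool(
  increments=[255,0,0,-0.06,0,0,0,180,0,0,0,0,0,0,180,0,0,0,0,0,0,180,0,0,-0.5,0,0,0,180,0,0,-1,0,0,0],
)

```text
time: 11.45
ee_pos: [0.5492, -0.2958, 0.0828]
orientation: [-3.14, -0.001, 1.746]
contact_force: [-0.1, 1.6, 0.7]
opening: 0.286
grasp_force: 0.0
```

>>> drive_tool(
  increments=[180,0,0,-1,0,0,0,120,0,0,-1,0,0,0,50,0,0,-1,0,0,0,0,0.6,0,-0.8,0,0,0,0,1,0,0,0,0,0],
)

```text
time: 12.08
ee_pos: [0.5433, -0.2579, 0.1801]
orientation: [3.139, 0.002, 1.744]
contact_force: [-0.4, 0.5, -0.6]
opening: 0.662
grasp_force: 0.0
```

```bash
python3 - <<'E'
from h import *
c=snap('wrist'); print(c['T'][:3,3].round(4),get_obs()['orientation'].round(3))
cv2.imwrite('pics/w4.png',c['pixels'][:,:,::-1])
E
```

```text
[ 0.5433 -0.2579  0.1801] [ 3.140e+00 -1.000e-03  1.747e+00]
```

View pics/w4.png

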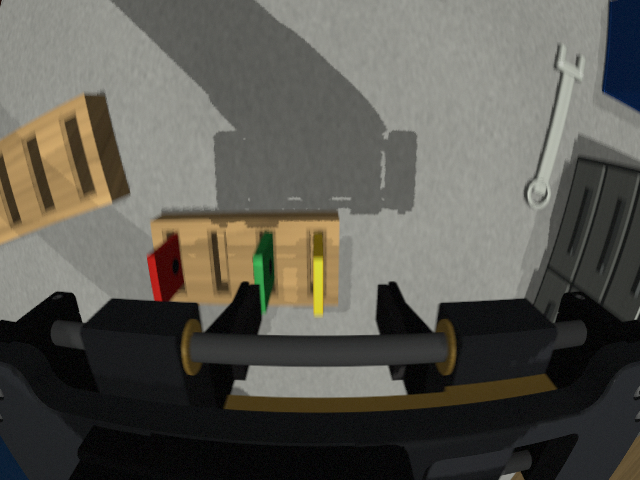

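The gauge stands upright in slot d at (318,275), with green and red undisturbed. Now I turn the tool for the grip bar and fly to the cover, pausing over the jig for a picture.

>>> drive_tool(
  increments=[0,0,0,-0.4,0,0,-9.54,0,0,0,-0.4,0,0,-9.54,0,0,0,0,0,0,-9.54,0,0,0,0,0,0,-9.54,0,0,0,0,0,0,-9.54],
)

```text
time: 12.75
ee_pos: [0.5428, -0.2569, 0.1982]
orientation: [3.142, 0.0, 2.584]
contact_force: [0.4, -0.2, -0.4]
opening: 0.999
grasp_force: 0.0
```

>>> drive_tool(
  increments=[0,0,0,0,0,0,-9.54,0,0,0,0,0,0,-9.54,0,0,0,0,0,0,-9.54,0,0,0,0,0,0,-9.54,0,0,0,0,0,0,-9.54],
)

```text
time: 13.38
ee_pos: [0.5427, -0.257, 0.1982]
orientation: [-3.141, 0.0, -2.867]
contact_force: [1.2, -1.0, 0.4]
opening: 0.996
grasp_force: 0.0
```

>>> drive_tool(
  increments=[0,-0.23,0.96,0,0,0,0,0,-0.23,0.96,0,0,0,0,0,-0.23,0.96,0,0,0,0,0,-0.23,0.96,0,0,0,0,0,-0.23,0.96,0,0,0,0],
)

```text
time: 14.0
ee_pos: [0.5385, -0.1329, 0.1983]
orientation: [-3.141, 0.0, -2.873]
contact_force: [0.7, 0.2, 1.0]
opening: 1.001
grasp_force: 0.0
```

>>> drive_tool(
  increments=[0,-0.23,0.96,0,0,0,0,0,-0.23,0.96,0,0,0,0,0,-0.23,0.96,0,0,0,0,0,-0.23,0.96,0,0,0,0,0,-0.23,0.96,0,0,0,0],
)

```text
time: 14.62
ee_pos: [0.5344, -0.0096, 0.1983]
orientation: [-3.141, 0.001, -2.873]
contact_force: [0.2, 0.5, -0.0]
opening: 1.001
grasp_force: 0.0
```

>>> drive_tool(
  increments=[0,-0.23,0.96,0,0,0,0,0,0,0,0,0,0,0,0,0,0,0,0,0,0],
)

```text
time: 15.0
ee_pos: [0.5337, 0.0136, 0.1979]
orientation: [-3.141, 0.0, -2.873]
contact_force: [0.8, 0.3, 0.7]
opening: 1.002
grasp_force: 0.0
```

```bash
python3 - <<'E'
from h import *
c=snap('wrist','w5'); print(c['T'].round(4)); H=hsv(c); h,s,v=[H[...,i].astype(int) for i in range(3)]
np.savez('w5.npz',pixels=c['pixels'],T=c['T'])
for n,m,z in (('brass',(h>12)&(h<28)&(s>120)&(v>60),.041),('bed',(h>100)&(h<122)&(s>120),.025)):
    for k in blobs(m,30): print(n,cv2.contourArea(k),k.reshape(-1,2).mean(0).round(),rect(c,k,z))
E
```

```text
[[-9.642e-01 -2.652e-01  3.000e-04  5.337e-01]
 [-2.652e-01  9.642e-01 -5.000e-04  1.360e-02]
 [-2.000e-04 -6.000e-04 -1.000e+00  1.979e-01]
 [ 0.000e+00  0.000e+00  0.000e+00  1.000e+00]]
brass 6668.5 [ 44. 103.] (array([ 483.6, -313. ], dtype=float32), array([110.1, 167.8], dtype=float32), np.float32(10.2))
brass 3864.0 [436. 395.] (array([692.2, 224.4], dtype=float32), array([ 30.2, 387.1], dtype=float32), np.float32(105.4))
brass 1854.5 [563. 263.] (array([507.2, 285.5], dtype=float32), array([73.6, 91.3], dtype=float32), np.float32(103.4))
brass 187.0 [134. 344.] (array([ 722.3, -148.9], dtype=float32), array([16. , 73.2], dtype=float32), np.float32(3.7))
brass 178.0 [503. 343.] (array([612.7, 247.8], dtype=float32), array([15.2, 74.3], dtype=float32), np.float32(29.1))
brass 164.5 [334. 257.] (array([562.5,  35.1], dtype=float32), array([11.9, 15.7], dtype=float32), np.float32(16.5))
brass 35.5 [459. 470.] (array([832.5, 305.2], dtype=float32), array([ 4.9, 51.8], dtype=float32), np.float32(31.7))
bed 10518.5 [332. 255.] (array([569.9,  37.1], dtype=float32), array([ 96.8, 111. ], dtype=float32), np.float32(8.3))
```

View pics/w5.png

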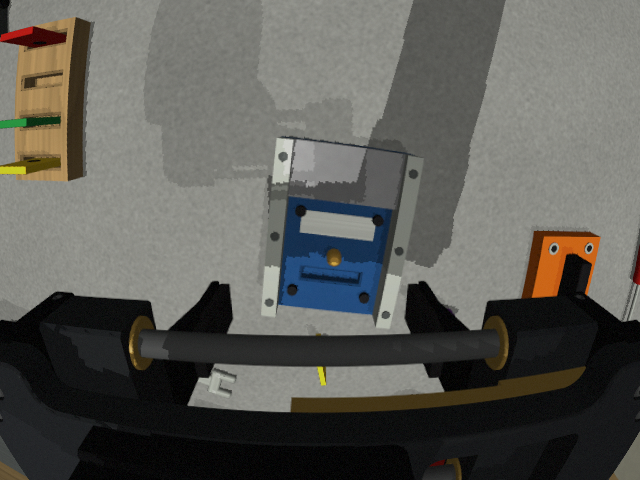

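In the wrist view the pin is at (334,257), the deck at (345,170), the empty gauge slot at (330,275) and the cover at (565,265) with its bar. The pin comes out at about (565.7, 36.5) mm with jig yaw 8.3°. On to the cover.

>>> drive_tool(
  increments=[0,-0.22,0.96,0,0,0,0,0,-0.22,0.96,0,0,0,0,0,-0.22,0.96,0,0,0,0,0,-0.22,0.96,0,0,0,0,0,-0.22,0.96,0,0,0,0],
)

```text
time: 15.68
ee_pos: [0.5285, 0.1371, 0.1977]
orientation: [-3.141, 0.0, -2.874]
contact_force: [0.7, -0.4, -0.4]
opening: 0.999
grasp_force: 0.0
```

>>> drive_tool(
  increments=[0,-0.22,0.96,0,0,0,0,0,-0.22,0.96,0,0,0,0,0,-0.22,0.96,0,0,0,0,0,-0.22,0.96,0,0,0,0,0,-0.22,0.96,0,0,0,0],
)

```text
time: 16.3
ee_pos: [0.5233, 0.2605, 0.1977]
orientation: [-3.141, 0.0, -2.874]
contact_force: [0.6, 0.5, 0.3]
opening: 1.002
grasp_force: 0.0
```

>>> drive_tool(
  increments=[0,-0.22,0.96,0,0,0,0,0,-0.22,0.96,0,0,0,0,0,0,0,0,0,0,0,0,0,0,0,0,0,0],
)

```text
time: 16.8
ee_pos: [0.5208, 0.3094, 0.1974]
orientation: [-3.141, -0.0, -2.873]
contact_force: [0.7, 0.4, -0.4]
opening: 0.998
grasp_force: 0.0
```

```bash
python3 - <<'E'
from h import *
c=snap('wrist','w6'); print(c['T'].round(4)); H=hsv(c); h,s,v=[H[...,i].astype(int) for i in range(3)]
np.savez('w6.npz',pixels=c['pixels'],T=c['T'])
m=(h>2)&(h<20)&(s>150)&(v>60); m[330:]=0
k=blobs(m,500)[0]; hull=cv2.convexHull(k); print('cover',cv2.contourArea(k),k.reshape(-1,2).mean(0).round(),rect(c,hull,.022))
f=np.zeros(m.shape,np.uint8); cv2.drawContours(f,[hull],-1,1,-1)
b=(f>0)&(v<45)
for q in blobs(b,40): print('dark',cv2.contourArea(q),q.reshape(-1,2).mean(0).round(),rect(c,q,.056))
E
```

```text
[[-9.641e-01 -2.657e-01 -1.000e-04  5.208e-01]
 [-2.657e-01  9.641e-01 -8.000e-04  3.094e-01]
 [ 3.000e-04 -8.000e-04 -1.000e+00  1.974e-01]
 [ 0.000e+00  0.000e+00  0.000e+00  1.000e+00]]
cover 9702.0 [319. 216.] (array([522.4, 309.6], dtype=float32), array([ 90. , 100.3], dtype=float32), np.float32(15.4))
dark 1141.5 [319. 225.] (array([520.3, 308.8], dtype=float32), array([14.9, 62.4], dtype=float32), np.float32(14.8))
```

View pics/w6.png

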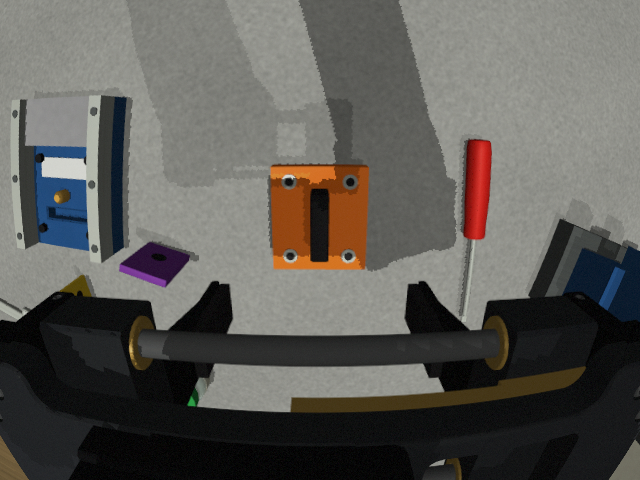

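The cover is square under the tool: orange at (319,216), bar at (319,225), centre about (522, 309.3) mm at 15.4°. I descend and grip the bar.

>>> drive_tool(
  increments=[0,-0.05,0,1,0,0,0,0,0,0,1,0,0,0,0,0,0,1,0,0,0,0,0,0,1,0,0,0,0,0,0,1,0,0,0],
  grip_force=35,
)

```text
time: 17.48
ee_pos: [0.5222, 0.3091, 0.072]
orientation: [-3.141, 0.0, -2.874]
contact_force: [0.3, 0.3, 0.3]
opening: 1.004
grasp_force: 0.0
```

>>> drive_tool(
  increments=[0,0,0,1,0,0,0,100,0,0,0.8,0,0,0,255,0,0,0,0,0,0,255,0,0,0,0,0,0,255,0,0,0,0,0,0],
)

```text
time: 18.1
ee_pos: [0.5224, 0.3106, 0.0287]
orientation: [3.141, 0.002, -2.872]
contact_force: [0.5, 0.4, -0.3]
opening: 0.634
grasp_force: 0.0
```

>>> drive_tool(
  increments=[255,0,0,0,0,0,0,255,0,0,0,0,0,0,255,0,0,0,0,0,0,255,0,0,-0.2,0,0,0,255,0,0,-0.6,0,0,0],
)

```text
time: 18.73
ee_pos: [0.521, 0.3097, 0.0473]
orientation: [-3.141, -0.002, -2.872]
contact_force: [0.6, -0.1, -2.2]
opening: 0.179
grasp_force: 35.0
```

>>> drive_tool(
  increments=[255,0,0,-0.9,0,0,0,255,0,0,-1,0,0,0,255,0,0,-1,0,0,7.1,255,0.13,-1,0,0,0,0,255,0.13,-1,0,0,0,0],
)

```text
time: 19.35
ee_pos: [0.5224, 0.2578, 0.12]
orientation: [-3.141, -0.0, -2.995]
contact_force: [-0.2, -0.8, -2.5]
opening: 0.179
grasp_force: 35.0
```

>>> drive_tool(
  increments=[255,0.13,-1,0,0,0,0,255,0.13,-1,0,0,0,0,255,0.13,-1,0,0,0,0,255,0.13,-1,0,0,0,0,255,0.13,-1,0,0,0,0],
)

```text
time: 19.98
ee_pos: [0.5237, 0.1308, 0.1193]
orientation: [-3.141, -0.002, -2.997]
contact_force: [0.6, -0.2, -2.3]
opening: 0.178
grasp_force: 35.0
```

>>> drive_tool(
  increments=[255,0.13,-1,0,0,0,0,255,0.13,-1,0,0,0,0,255,0.13,-1,0,0,0,0,255,0.13,-1,0,0,0,0,255,0,0,0,0,0,0],
)

```text
time: 20.6
ee_pos: [0.5251, 0.0289, 0.1194]
orientation: [-3.141, -0.002, -3.0]
contact_force: [0.7, 0.9, -2.7]
opening: 0.183
grasp_force: 35.0
```

```bash
python3 - <<'E'
from h import *
c=snap('wrist','w7'); print(c['T'].round(4))
np.savez('w7.npz',pixels=c['pixels'],T=c['T'])
cv2.imwrite('pics/w7c.png',cv2.resize(c['pixels'][100:350,180:460],None,fx=2.3,fy=2.3)[:,:,::-1])
E
```

```text
[[-9.901e-01 -1.407e-01 -1.500e-03  5.251e-01]
 [-1.407e-01  9.901e-01 -1.100e-03  2.890e-02]
 [ 1.600e-03 -9.000e-04 -1.000e+00  1.194e-01]
 [ 0.000e+00  0.000e+00  0.000e+00  1.000e+00]]
```

View pics/w7c.png

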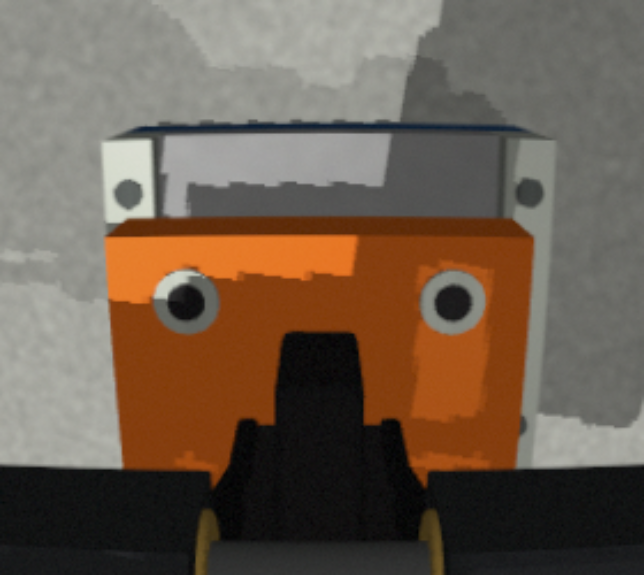

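Crop of the wrist view: the cover's front edge runs from (130,220) to (507,220), between the fence inner edges at about 155 and 505. The jig centreline is a bit to the right, so I compute the offset from the fence edges.

```bash
python3 - <<'E'
from h import *
c=camera('wrist'); d=np.load('w7.npz'); c.update(pixels=d['pixels'],T=d['T'],name='wrist')
g=c['pixels'].astype(int)
for r in (165,172,180,188):
    row=cv2.GaussianBlur(g[r].sum(1).astype(np.float32)[None],(3,1),0)[0]; dd=np.diff(row)
    print(r,[(u,int(dd[u])) for u in list(range(224,255))+list(range(390,425)) if abs(dd[u])>25])
T=c['T'][:3,3]; ex=np.array([np.cos(np.radians(8.3)),np.sin(np.radians(8.3))]); ey=np.array([-ex[1],ex[0]])
B=np.c_[ex,ey]; pin=np.array([.5657,.0365])
print('tcp in jig',((T[:2]-pin)@B*1000).round(1))
S=lambda p:(180+p[0]/2.3,100+p[1]/2.3)
for n,p,z in(('Lfence',(153,170),.051),('Rfence',(508,160),.051),('Lout',(103,160),.051),('Rout',(555,160),.051),('coverL',(130,219),.0914),('coverR',(507,219),.0914),('deckedge',(330,130),.041)):
    print(n,((onz(c,S(p),z)[0,:2]-pin)@B*1000).round(1))
E
```

```text
165 [(224, 62), (243, -26), (244, -98), (245, -167), (246, -128), (248, 41), (249, 71), (250, 96), (251, 68), (396, -27), (399, 42), (400, 32), (404, 36), (405, 36)]
172 [(224, 78), (225, 37), (244, -76), (245, -149), (246, -140), (247, -36), (248, 66), (249, 108), (250, 80), (398, 29), (399, 45), (400, 27), (402, 25), (403, 42), (404, 30), (420, -36), (421, -30)]
180 [(224, 72), (225, 54), (228, -25), (229, -80), (230, -120), (231, -88), (239, 46), (240, 147), (241, 130), (242, 42), (244, -55), (245, -136), (246, -154), (247, -75), (249, 36), (250, 60), (251, 82), (252, 64), (253, 26), (398, 34), (399, 43), (403, -26), (404, -45), (405, -34), (413, 31), (414, 75), (415, 77), (416, 32), (419, -26), (420, -37)]
188 [(224, 57), (225, 62), (226, 31), (229, -62), (230, -106), (231, -98), (232, -44), (238, 38), (239, 106), (240, 127), (241, 64), (244, -27), (245, -114), (246, -171), (247, -105), (249, 63), (250, 103), (251, 81), (252, 28), (395, -25), (398, 43), (399, 36), (404, -25), (405, -42), (406, -30), (412, 35), (413, 66), (414, 64), (415, 33), (419, -32), (420, -29)]
tcp in jig [-41.3  -1.7]
Lfence [-95.7 -47.4]
Rfence [-98.2  49.7]
Lout [-98.9 -61.4]
Rout [-98.6  63.1]
coverL [-89.5 -45.3]
coverR [-89.1  40.9]
deckedge [-105.     1.1]
```

>>> drive_tool(
  increments=[255,0,0.13,0.6,0,0,0,255,0,0,0.6,0,0,0,255,0,0,0.3,0,0,0,255,0,0,0,0,0,0],
)

```text
time: 21.2
ee_pos: [0.5252, 0.0363, 0.082]
orientation: [3.141, -0.002, -2.996]
contact_force: [-1.0, -0.2, -0.3]
opening: 0.184
grasp_force: 34.9
```

>>> drive_tool(
  increments=[255,0,0,0.2,0,0,0,255,0,0,0.15,0,0,0,255,0,0,0,0,0,0],
)

```text
time: 21.58
ee_pos: [0.5268, 0.0326, 0.076]
orientation: [-3.139, 0.001, -2.999]
contact_force: [-9.9, -13.8, 26.5]
opening: 0.203
grasp_force: 34.8
```

Contact came early, at the fence tops. I back up and remeasure numerically, since my picture allowance is used.

>>> drive_tool(
  increments=[255,0,0,-0.4,0,0,0,255,0,0,-0.4,0,0,0,255,0,0,0,0,0,0,255,0,0,0,0,0,0],
)

```text
time: 22.08
ee_pos: [0.5255, 0.0363, 0.0933]
orientation: [-3.142, -0.001, -2.996]
contact_force: [0.0, 0.1, -2.5]
opening: 0.181
grasp_force: 34.7
```

```bash
cat > m.py <<'E'
from h import *
import sys
c=snap('wrist'); o=get_obs(); print(c['T'][:3,3].round(4),o['orientation'].round(4),o['contact_force'].round(1),o['opening'].round(3))
np.savez(sys.argv[1],pixels=c['pixels'],T=c['T'])
H=hsv(c); h,s,v=[H[...,i].astype(int) for i in range(3)]
m=(h<20)&(s>150)&(v>40); m[300:]=0
k=blobs(m,500)[0].reshape(-1,2)
und=c['T'][2,3]-.0285
a=np.radians(8.3);ex=np.array([np.cos(a),np.sin(a)]);B=np.c_[ex,[-ex[1],ex[0]]]; pin=np.array([.5657,.0365])
J=lambda p,z:((onz(c,p,z)[0,:2]-pin)@B*1000).round(1)
print('tcp',((c['T'][:2,3]-pin)@B*1000).round(1),'und',und.round(4))
top=k[:,1].min(); print('toprow',top)
for r in range(top,top+16,2):
    q=k[np.abs(k[:,1]-r)<=0][:,0]
    if len(q): print(r,q.min(),q.max(),'at und',J((q.min(),r),und),J((q.max(),r),und),'at top',J((q.min(),r),und+.022),J((q.max(),r),und+.022))
for u in (260,300,340,380):
    r=k[np.abs(k[:,0]-u)<=1][:,1]; print('front edge',u,r.min(),J((u,r.min()),und))
g=cv2.GaussianBlur(c['pixels'].astype(np.float32).sum(2),(3,3),0)
for r in (top-20,top-12,top-6):
    d=np.diff(g[r]); print(r,[(u,int(d[u]),J((u+.5,r),.051)[1]) for u in range(200,440) if abs(d[u])>40 and abs(d[u])>=abs(d[u-1]) and abs(d[u])>=abs(d[u+1])])
E
python3 m.py m1.npz
```

```text
Traceback (most recent call last):
  File "m.py", line 3, in <module>
    c=snap('wrist'); o=get_obs(); print(c['T'][:3,3].round(4),o['orientation'].round(4),o['contact_force'].round(1),o['opening'].round(3))
                                                                                                                    ^^^^^^^^^^^^^^^^^^
AttributeError: 'float' object has no attribute 'round'
```

```bash
sed -i "s/o\['opening'\].round(3)/o['opening']/" m.py; python3 m.py m1.npz
```

```text
[0.5254 0.0363 0.0933] [-3.1415e+00 -9.0000e-04 -2.9959e+00] [ 0.1 -0.1 -2.8] 0.17573375732053437
tcp [-39.9   5.6] und 0.0648
toprow 194
194 250 368 at und [-88.3 -31. ] [-88.2  30.7] at top [-92.3 -26.9] [-92.2  27.7]
196 234 405 at und [-87.4 -39.7] [-87.5  50.6] at top [-91.5 -34.6] [-91.6  45.3]
198 230 407 at und [-86.4 -42. ] [-86.4  51.8] at top [-90.6 -36.5] [-90.6  46.4]
200 228 410 at und [-85.3 -43.1] [-85.4  53.5] at top [-89.6 -37.6] [-89.7  47.9]
202 226 411 at und [-84.2 -44.3] [-84.3  54.1] at top [-88.7 -38.6] [-88.7  48.4]
204 225 413 at und [-83.2 -44.9] [-83.2  55.3] at top [-87.7 -39.2] [-87.8  49.5]
206 225 413 at und [-82.1 -45. ] [-82.1  55.4] at top [-86.8 -39.2] [-86.8  49.5]
208 225 412 at und [-81. -45.] [-81.   54.9] at top [-85.8 -39.3] [-85.9  49.1]
front edge 260 194 [-88.3 -25.7]
front edge 300 194 [-88.1  -4.7]
front edge 340 194 [-88.1  16.1]
front edge 380 195 [-87.8  37.1]
174 [(200, 85, np.float64(-62.2)), (223, -175, np.float64(-48.5)), (229, 130, np.float64(-45.0)), (345, -94, np.float64(19.8)), (396, 47, np.float64(48.4))]
182 [(200, 64, np.float64(-62.5)), (209, -70, np.float64(-57.0)), (216, 54, np.float64(-52.8)), (224, -204, np.float64(-48.1)), (232, 102, np.float64(-43.4)), (343, -80, np.float64(18.8)), (396, 48, np.float64(48.6))]
188 [(201, 65, np.float64(-62.1)), (205, -137, np.float64(-59.7)), (219, 136, np.float64(-51.2)), (224, -169, np.float64(-48.3)), (230, 93, np.float64(-44.8)), (247, -99, np.float64(-34.9)), (395, 45, np.float64(48.2)), (401, -67, np.float64(51.7)), (414, 60, np.float64(59.3))]
```

The fence centreline is at y≈0 in the jig frame and the cover is 5.5 mm too far in +y (the earlier reading lagged). I correct it and descend again.

>>> drive_tool(
  increments=[255,0,-0.22,0,0,0,0,255,0,0,0.2,0,0,0,255,0,0,0.2,0,0,0,255,0,0,0.2,0,0,0,255,0,0,0,0,0,0],
)

```text
time: 22.8
ee_pos: [0.5261, 0.0307, 0.0782]
orientation: [-3.141, -0.001, -2.996]
contact_force: [-0.8, -0.8, -3.1]
opening: 0.182
grasp_force: 34.7
```

>>> drive_tool(
  increments=[255,0,0,0.15,0,0,0,255,0,0,0,0,0,0],
)

```text
time: 23.05
ee_pos: [0.5264, 0.0307, 0.0748]
orientation: [-3.142, -0.0, -2.996]
contact_force: [-0.1, -0.9, -3.0]
opening: 0.184
grasp_force: 34.7
```

>>> drive_tool(
  increments=[255,0,0,0.12,0,0,0,255,0,0,0.08,0,0,0,255,0,0,0,0,0,0],
)

```text
time: 23.42
ee_pos: [0.5267, 0.031, 0.0706]
orientation: [3.141, 0.0, -2.996]
contact_force: [-3.1, 0.7, 4.7]
opening: 0.18
grasp_force: 35.0
```

The cover rests on deck and pin. I slide it back along the jig's +x (tool −x).

>>> drive_tool(
  increments=[255,-0.3,0,0,0,0,0,255,-0.3,0,0,0,0,0,255,-0.3,0,0,0,0,0,255,-0.3,0,0,0,0,0,255,0,0,0,0,0,0],
)

```text
time: 24.05
ee_pos: [0.5572, 0.0352, 0.0706]
orientation: [-3.142, 0.002, -2.996]
contact_force: [2.1, 1.1, 2.5]
opening: 0.182
grasp_force: 35.0
```

>>> drive_tool(
  increments=[255,-0.12,0,0.02,0,0,0,255,-0.08,0,0.02,0,0,0,255,0,0,0,0,0,0],
)

```text
time: 24.42
ee_pos: [0.5608, 0.0356, 0.0691]
orientation: [3.142, -0.0, -2.996]
contact_force: [-0.5, 0.0, -2.4]
opening: 0.182
grasp_force: 35.0
```

>>> drive_tool(
  increments=[255,-0.06,0,0,0,0,0,255,0,0,0,0,0,0],
)

```text
time: 24.68
ee_pos: [0.5626, 0.036, 0.0687]
orientation: [-3.141, -0.0, -2.996]
contact_force: [0.2, -0.6, -2.5]
opening: 0.182
grasp_force: 35.0
```

>>> drive_tool(
  increments=[255,-0.04,0,0.08,0,0,0,255,0,0,0.06,0,0,0,255,0,0,0,0,0,0],
)

```text
time: 25.05
ee_pos: [0.5635, 0.0361, 0.0653]
orientation: [-3.141, -0.0, -2.996]
contact_force: [0.1, -0.8, -3.0]
opening: 0.185
grasp_force: 35.0
```

Dropping freely over the pin. Lower on to the pads.

>>> drive_tool(
  increments=[255,0,0,0.1,0,0,0,255,0,0,0.1,0,0,0,255,0,0,0,0,0,0],
)

```text
time: 25.42
ee_pos: [0.5637, 0.0361, 0.0607]
orientation: [3.142, -0.0, -2.996]
contact_force: [-1.5, -0.4, 1.9]
opening: 0.183
grasp_force: 35.0
```

>>> drive_tool(
  increments=[255,0,0,0.1,0,0,0,255,0,0,0.1,0,0,0,255,0,0,0.04,0,0,0,255,0,0,0,0,0,0],
)

```text
time: 25.92
ee_pos: [0.5637, 0.0361, 0.0549]
orientation: [3.141, 0.0, -2.996]
contact_force: [-5.2, 0.2, 6.5]
opening: 0.181
grasp_force: 35.0
```

>>> drive_tool(
  increments=[255,0.03,0,0,0,0,0,255,0,0,0.04,0,0,0,255,0,0,0,0,0,0,255,0,0,0,0,0,0],
)

```text
time: 26.42
ee_pos: [0.5635, 0.0361, 0.0547]
orientation: [3.141, 0.001, -2.996]
contact_force: [-5.9, -0.5, 12.3]
opening: 0.176
grasp_force: 35.0
```

>>> drive_tool(
  increments=[255,0.04,0,0.04,0,0,0,255,0,0,0,0,0,0,255,0,0,0,0,0,0,255,0,0,0,0,0,0],
)

```text
time: 26.92
ee_pos: [0.5634, 0.0361, 0.0545]
orientation: [3.141, 0.003, -2.996]
contact_force: [-6.6, 1.3, 17.4]
opening: 0.178
grasp_force: 35.0
```

```bash
sed -i 's/-.0285/-.0297/' m.py; python3 m.py m2.npz; python3 - <<'E'
from h import *
# top-face rear edge / front edge via scene camera: orange extents near the jig
a=np.radians(8.3);ex=np.array([np.cos(a),np.sin(a)]);B=np.c_[ex,[-ex[1],ex[0]]]; pin=np.array([.5657,.0365])
c=snap('scene'); H=hsv(c); h,s,v=[H[...,i].astype(int) for i in range(3)]
m=(h<20)&(s>150)&(v>40)
for k in blobs(m,100):
    q=k.reshape(-1,2); 
    if abs(q.mean(0)-[342,265]).max()<35:
        print(q.mean(0),q.min(0),q.max(0))
        for p in (q[q[:,1].argmax()],q[(q[:,0]+q[:,1]).argmax()],q[(q[:,1]-q[:,0]).argmax()]): print(p,[((onz(c,p,z)[0,:2]-pin)@B*1000).round(1) for z in(.025,.031,.047)])
E
```

```text
[0.5634 0.0361 0.0545] [ 3.1411  0.0032 -2.9961] [-6.3  0.2 18.3] 0.18525425675550033
tcp [-2.3 -0.1] und 0.0248
toprow 194
194 241 383 at und [-50.6 -41.7] [-50.4  33.3] at top [-54.6 -37. ] [-54.5  29.3]
196 232 404 at und [-49.6 -46.7] [-49.5  44.7] at top [-53.7 -41.4] [-53.7  39.5]
198 229 407 at und [-48.5 -48.4] [-48.5  46.4] at top [-52.8 -42.9] [-52.8  41. ]
200 227 409 at und [-47.4 -49.5] [-47.4  47.6] at top [-51.9 -43.9] [-51.8  42. ]
202 224 412 at und [-46.4 -51.3] [-46.4  49.4] at top [-50.9 -45.5] [-50.9  43.6]
204 224 413 at und [-45.3 -51.3] [-45.3  50. ] at top [-49.9 -45.5] [-49.9  44.1]
206 224 413 at und [-44.2 -51.4] [-44.2  50. ] at top [-49.  -45.6] [-49.   44.2]
208 224 412 at und [-43.1 -51.5] [-43.1  49.6] at top [-48.  -45.7] [-48.   43.7]
front edge 260 194 [-50.4 -31.4]
front edge 300 194 [-50.2 -10.3]
front edge 340 194 [-50.2  10.5]
front edge 380 194 [-50.4  31.7]
174 [(214, -216, np.float64(-48.2)), (224, 113, np.float64(-43.4)), (344, -95, np.float64(10.9)), (425, 85, np.float64(48.2))]
182 [(214, -173, np.float64(-48.4)), (223, 95, np.float64(-44.1)), (343, -85, np.float64(10.5)), (425, 62, np.float64(48.4))]
188 [(215, -186, np.float64(-48.1)), (222, 99, np.float64(-44.7)), (342, -88, np.float64(10.1)), (424, 53, np.float64(48.1))]
[341.28108108 265.6       ] [320 248] [366 284]
[330 284] [array([ 40.2, -39.1]), array([ 46. , -40.6]), array([ 61.7, -44.6])]
[365 279] [array([42.2, 42. ]), array([48.1, 39.8]), array([63.7, 34. ])]
[330 284] [array([ 40.2, -39.1]), array([ 46. , -40.6]), array([ 61.7, -44.6])]
```

```bash
python3 - <<'E'
from h import *
a=np.radians(8.3);ex=np.array([np.cos(a),np.sin(a)]);B=np.c_[ex,[-ex[1],ex[0]]]; pin=np.array([.5657,.0365])
c=snap('scene'); P=c['pixels']
def px(x,y,z):
    w=np.r_[pin+B@np.array([x,y])/1000,z/1000]; q=c['K']@(c['R']@w+c['t']); return (q[:2]/q[2]).round(1)
for y in(-30,0,30):
    print('y',y,'rear lower edge home',px(50,y,25),'up',px(50,y,31),'rear top edge home',px(50,y,47),'bed rear edge',px(60,y,25),'bed bottom',px(60,y,0))
    u=int(px(50,y,25)[0]); r=int(px(50,y,47)[1]); print(u,[(i,*map(int,P[i,u])) for i in range(r-5,r+26)])
E
```

```text
y -30 rear lower edge home [335.  286.4] up [335.1 284.5] rear top edge home [335.2 279.3] bed rear edge [336.1 289.5] bed bottom [335.9 297.4]
335 [(274, 101, 100, 95), (275, 130, 121, 118), (276, 165, 133, 119), (277, 198, 128, 95), (278, 198, 118, 74), (279, 167, 98, 61), (280, 141, 81, 54), (281, 134, 80, 54), (282, 135, 78, 51), (283, 133, 77, 49), (284, 135, 79, 57), (285, 125, 80, 67), (286, 99, 86, 102), (287, 72, 89, 130), (288, 71, 96, 140), (289, 64, 91, 131), (290, 57, 74, 106), (291, 53, 65, 89), (292, 46, 61, 85), (293, 54, 65, 90), (294, 53, 63, 87), (295, 52, 63, 87), (296, 58, 69, 93), (297, 100, 104, 114), (298, 147, 146, 148), (299, 155, 153, 153), (300, 157, 154, 153), (301, 157, 155, 155), (302, 157, 154, 155), (303, 160, 160, 157), (304, 156, 155, 153)]
y 0 rear lower edge home [348.  284.3] up [348.1 282.4] rear top edge home [348.4 277.2] bed rear edge [349.2 287.4] bed bottom [348.8 295.2]
348 [(272, 169, 97, 57), (273, 198, 117, 71), (274, 205, 122, 70), (275, 209, 128, 78), (276, 199, 119, 72), (277, 167, 97, 60), (278, 140, 82, 53), (279, 133, 77, 49), (28
[... 552 characters left out ...]
5.1] bed rear edge [362.2 285.3] bed bottom [361.6 293.1]
360 [(270, 113, 101, 95), (271, 141, 129, 119), (272, 170, 136, 121), (273, 197, 129, 94), (274, 200, 119, 75), (275, 174, 102, 63), (276, 144, 80, 51), (277, 133, 76, 49), (278, 134, 79, 53), (279, 131, 73, 47), (280, 135, 79, 54), (281, 128, 82, 69), (282, 102, 88, 105), (283, 75, 94, 130), (284, 65, 93, 135), (285, 62, 87, 125), (286, 52, 70, 99), (287, 49, 61, 85), (288, 44, 57, 81), (289, 51, 61, 86), (290, 48, 59, 85), (291, 52, 63, 87), (292, 64, 73, 94), (293, 109, 112, 121), (294, 146, 147, 147), (295, 158, 157, 156), (296, 162, 161, 156), (297, 167, 165, 154), (298, 180, 174, 138), (299, 198, 189, 125), (300, 204, 194, 110)]
```

The rear lower edge lies at rows 286/284/282. That matches fully home (286.4/284.3/282.2) rather than up (284.5/282.4/280.3), so the cover is home and level, with about 18 N held on it.

```bash
python3 -c "
from plant import *
print(job_done())"
```

```text
the job is handed in; nothing more can be done
None
```

The job is handed in: the yellow gauge stands in rack slot d, and the cover was slid over the pin and is still held pressed fully home on the bed with about 18 N; on the first try it touched a fence top, so I backed off and re-centred it.

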